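# Pack away the school model: fold the flap, shut the case

### The job

Pack the open model case away: first push the upright orange flap over until it lies flat inside the case, and only then push the turquoise lid over and fully shut, without slamming it. Use the fingertips only: pick nothing up, and leave the model pieces, glue, paint and brush where they are.

Things in the scene. Friction and masses are not known exactly. Their poses are not given: they have to be found in the camera images.
- case: open plywood box fixed to the table, 200 (its x) x 200 (its y) x 85 mm tall, walls 8 mm thick, inner floor 8 mm up. Origin: centre of its underside; z up. The flap hinge runs along x inside the -y wall, the lid hinge along x on the rim of the +y wall. A divider 6 mm thick and 66 mm tall runs along x at y = +4 mm. A wire handle 90 mm wide stands 22 mm out from the -x wall, 50 mm up
- flap (a joint): angle of the orange flap, rad: 0 = folded flat (a hard stop, 15 mm below the rim), about 1.57 = upright, 1.7 at most. It stays where it is left: about 1 N at its free edge moves it, and the flap weighs about 40 g
- flap_hinge (a point): middle of the flap's hinge line, at (0, -85, 70) mm in the case's frame. The flap is a plate 120 mm along the hinge, 95 mm from hinge to free edge, 5 mm thick (2.5 mm either side of the hinge line); upright it stands 80 mm above the rim; folding it swings its free edge towards the case's +y and down
- flap_edge (a point): middle of the flap's free edge, 95 mm from the hinge; with the flap folded it lies at (0, +10, 70) mm in the case's frame
- lid (a joint): angle of the turquoise lid, rad: 0 = shut on the rim (a hard stop), 1.57 = upright, more = leaning outwards to the case's +y, 2.2 at most. A stiff hinge: the lid (about 0.3 kg) stays at whatever angle it is left, and 2 to 4 N at its free edge moves it. The upright flap is in its way
- lid_hinge (a point): middle of the lid's hinge line, at (0, +100, 85.5) mm in the case's frame. The lid is a flat plate 200 mm along the hinge, 200 mm from hinge to free edge, 8 mm thick: its inner face passes through the hinge line, its outer face (facing up when shut) is 8 mm from it. Shutting swings its free edge up and over towards the case's -y
- lid_edge (a point): middle of the lid's free edge, 200 mm from the hinge, half way through the thickness; with the lid shut it lies at (0, -100, 89.5) mm in the case's frame
- tree: green model tree 34 mm across, 50 mm tall, loose in the compartment under the flap; origin at the centre of its underside
- house: white model house with a red-brown roof, 60 x 40 x 47 mm, loose in the case's other compartment; origin at the centre of its underside
- glue: white glue bottle with a red cap, 36 mm across, 85 mm tall, standing near the flap side of the case; origin at the centre of its underside
- paint: low turquoise paint jar with a white cap, 52 mm across, 55 mm tall, standing near the lid-hinge side of the case; origin at the centre of its underside
- hall: long grey model building, 190 x 55 x 57 mm; origin at the centre of its underside
- tower: grey square model tower with a pointed top, 52 x 52 x 250 mm; origin at the centre of its underside
- brush: flat paint brush 170 mm long with a wooden handle, lying on the table; origin at the middle of its length, on the underside

How it is judged:
By the outcome, as a careful person would: the job done as asked, in the order asked, and still so for the second after the job is handed in, with the robot touching nothing.
It also fails if it takes over 59 s, if anything falls off the work surface, if the arm or the gripper's body presses on something with over 40 N, if the wrist force passes 120 N, or if a joint passes its speed limit or range.

### The arm

A 6-joint arm with a two-finger parallel gripper is mounted at the origin on the work surface. World frame = base frame: x ahead of the robot, y to its left, z up, the work surface at z = 0. Lengths are in mm, angles in rad, forces in N, time in s.
With the tool pointing down it reaches from about 375 to 900 mm from the base axis. Payload 3.1 kg.
Tool frame: the origin (TCP) lies at the very end of the fingers, on their centre line; the grasp point (between the pads) lies 19 mm behind it (manip.grip_depth is the distance from the TCP to the grasp point, in mm); x points along the fingers, y is the direction in which the jaws open and shut, and the axes are right-handed (so a half turn about x gives the same grasp; the last joint's range is limited). The gripper opens to 85 mm and grips with 20 to 120 N. Pads are 22 mm wide; open, the fingers measure 114 mm over their backs; the gripper's body (76 mm by 85 mm) begins 54 mm behind the grasp point. The pads swing forward as they close: fully open they stand 13 mm farther back than shut.
Start: joints at [1.169, 0.527, 1.433, -0, 1.181, -0.178], TCP at [138.67, 609.399, 231.31] pointing down, gripper open.
Joint ranges: [-3.08, 3.08], [-0.75, 2.2], [0.22, 2.44], [-1.43, 4.57], [0, 2.65], [-2.85, 2.85]. Speed limits (rad/s): [2.79, 2.79, 3.14, 3.14, 3.14, 3.14].

### API

Orientations are given as a unit quaternion [x, y, z, w].
In Python, from bench import telemetry, grab_frame, camera_info, job, manip gives the robot as it stands.
- The arm moves only by the shell command python3 -m handwheel 'ROWS' [FORCE]. ROWS is JSON, a list that holds one entry, the list of rows, each a list of 5 numbers: the closure, from 0 (fully open) to 1 (shut), then the shift along the world's x, y, z in m, then the turn about the world's z in degrees. In form: [[[hand, x, y, z, roll], ...]]. A call has exactly 5 rows; each row shifts and turns the pose as measured when the row begins; what a row does not reach is not made up. A row lasts 1/12 s, in which the tool goes at most 41.7 mm and 7.16 degrees, less where a joint would pass 70% of its speed; a pose out of reach is approached as far as the arm can. A call with a gripper value outside its range is refused whole. The fingers move at their own pace and stop on an object; FORCE is the grip in N (left out, the last holds). Time passes only in rows, so rows that do not move let the fingers close, or fill a call up. It gives the time, the measured TCP pose, the force and the opening at its end, in the units of the state.
- telemetry.get_state(): the state, without advancing time (a new reading comes with each control period).
- grab_frame(name): name is "scene" or "side" or "wrist"; returns the picture (384x512x3 uint8, blue, green, red); there is no depth.
- camera_info(name): a dict with "mtx" (3x3 intrinsics, pixels), "origin" and "orientation" of the camera in the world. Camera axes: x right, y down, z forward; pixel columns grow to the right and rows downward; lengths in mm; the calibration is good to about 2 mm. A picture is of the moment at which its call begins: read the wrist's pose just before it. camera_info takes no time and is no camera call; for the wrist camera it gives the pose at the moment of the call.
- job.job_done(): hands the job in, once; it reports no verdict.
The state is a dict: "time_s": time; "joint_pos": joint angles; "dq": joint speeds; "joint_torque": joint torques, N m; "position": TCP position; "orientation": TCP orientation; "force": force on the tool from outside, world axes, zero at the start; "torque": the same for the moment, N m; "grip_width": finger opening in mm.
Only numpy, scipy, OpenCV 4.12 (cv2) and the standard library are available. Lean on these libraries where they do the work, as an engineer would, in place of code of your own. Each camera call takes 0.05 s, during which the arm holds its last target. There are 200 camera calls.

## Working session

There is one attempt and no reset: what is moved stays moved. The work goes in short steps, Python scripts to look and compute and a shell command to move; the robot and the scene stay as the last step left them, time stands still between calls to the robot, and variables do not carry over. Pictures are saved under pics/ and viewed, about 8 in all and at most 12, crops included, and the job is handed in when it is done.

```bash
mkdir -p pics; ls; python3 - <<'E'
from bench import telemetry, grab_frame, camera_info
import cv2, numpy as np
a=grab_frame("scene"); b=grab_frame("side")
cv2.imwrite("pics/a.png",a); cv2.imwrite("pics/b.png",b)
for n in("scene","side"):print(camera_info(n))
print(telemetry.get_state())
E
```

```text
pics
{'mtx': array([[477.85316268,   0.        , 249.45655867],
       [  0.        , 477.85316268, 193.83248972],
       [  0.        ,   0.        ,   1.        ]]), 'origin': array([1420.35804914, -194.61518575,  965.08715091]), 'orientation': array([ 0.70294894,  0.59225973, -0.25144736, -0.30309311])}
{'mtx': array([[382.48947322,   0.        , 254.90590025],
       [  0.        , 382.48947322, 193.31015143],
       [  0.        ,   0.        ,   1.        ]]), 'origin': array([475.36811049, 608.20285728, 788.67206505]), 'orientation': array([-0.01401303,  0.93149616, -0.36347055, -0.00277586])}
{'time_s': 0.1, 'joint_pos': array([ 1.16848073e+00,  5.28334964e-01,  1.43377362e+00, -2.96100602e-05,
        1.18138328e+00, -1.78519552e-01]), 'dq': array([-0.00057022, -0.00199548, -0.00232165, -0.00058945, -0.00036671,
       -0.00039878]), 'joint_torque': array([-1.87444975e-04, -4.43307710e+01, -1.78585678e+01, -2.75452039e-04,
        3.86266431e-03,  1.95351379e-05]), 'position': array([138.44557141, 608.81993277, 230.45513138]), 'orientation': array([ 0.07830871,  0.70286763, -0.07960096,  0.70250162]), 'force': array([-0.28963703, -0.22691439, -0.09622305]), 'torque': array([ 0.04471081, -0.07233295,  0.00405762]), 'grip_width': 85.46847763075625}
```

View pics/a.png

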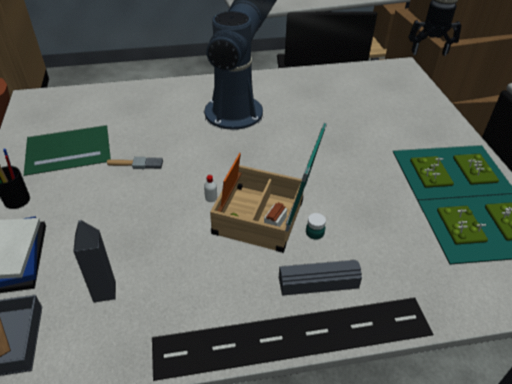

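View pics/b.png

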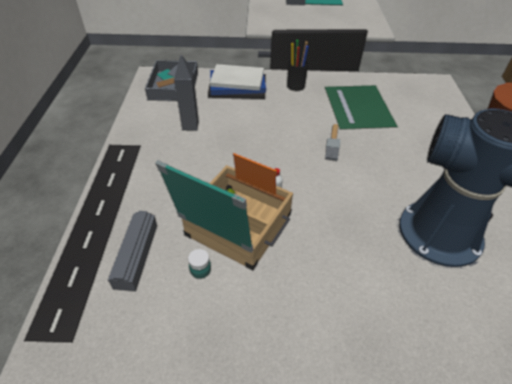

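```bash
cat > h.py <<'E'
import numpy as np, cv2
from bench import camera_info
from scipy.spatial.transform import Rotation as R
def ray(n,u,v):
    c=camera_info(n); d=np.linalg.inv(c["mtx"])@[u,v,1.]
    return c["origin"], R.from_quat(c["orientation"]).apply(d/np.linalg.norm(d))
def plane(n,u,v,z):
    o,d=ray(n,u,v); return o+d*(z-o[2])/d[2]
def tri(p,q):
    (a,d),(b,e)=ray("scene",*p),ray("side",*q)
    s=np.linalg.lstsq(np.c_[d,-e],b-a,rcond=None)[0]
    P,Q=a+d*s[0],b+e*s[1]; return (P+Q)/2,np.linalg.norm(P-Q)
def proj(n,P):
    c=camera_info(n); p=c["mtx"]@R.from_quat(c["orientation"]).inv().apply(np.array(P)-c["origin"]); return p[:2]/p[2]
E
python3 - <<'E'
import cv2,numpy as np
a=cv2.imread("pics/a.png")[115:255,200:340]; b=cv2.imread("pics/b.png")[145:285,155:295]
f=lambda i:cv2.resize(i,(400,400),interpolation=cv2.INTER_CUBIC)
cv2.imwrite("pics/c.png",np.hstack([f(a),f(b)]))
E
```

```text
(no output)
```

View pics/c.png

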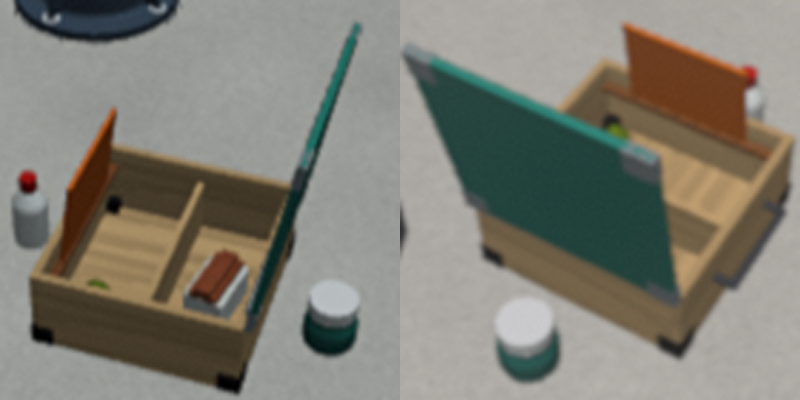

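```bash
python3 - <<'E'
from h import *
k=140/400
S=lambda x,y:(200+x*k,115+y*k)
T=lambda x,y:(155+(x-400)*k,145+y*k)
np.set_printoptions(precision=1,suppress=True)
sc={'+x-y':(35,278),'+x+y':(250,328),'-x-y':(113,148),'-x+y':(290,188)}
si={'-x+y':(678,303),'-x-y':(795,135),'+x-y':(603,62)}
for c,p in sc.items(): print('scene',c,plane('scene',*S(*p),85))
for c,p in si.items(): print('side',c,plane('side',*T(*p),85))
print('lid edge -x', tri(S(357,25),T(658,160)),'+x',tri(S(303,178),T(405,48)))
print('flap edge -x', tri(S(114,110),T(746,72)),'+x',tri(S(68,190),T(624,25)))
print('paint',plane('scene',*S(333,298),55),plane('side',*T(525,325),55))
print('glue',plane('scene',*S(28,181),80),plane('side',*T(748,75),80))
E
```

```text
scene +x-y [ 563.1 -136.9   85. ]
scene +x+y [654.1  39.7  85. ]
scene -x-y [397.1 -39.6  85. ]
scene -x+y [483.9 119.2  85. ]
side -x+y [481.7 132.9  85. ]
side -x-y [384.  -46.8  85. ]
side +x-y [ 559.4 -133.    85. ]
lid edge -x (array([495.8, 159.1, 279.3]), np.float64(1.0405295764105358)) +x (array([674.5,  62.5, 275.7]), np.float64(5.380369570570014))
flap edge -x (array([431.8, -43.9, 162. ]), np.float64(1.2865010482309234)) +x (array([ 535.5, -100.5,  160.9]), np.float64(1.0123699087425362))
paint [604.7 131.2  55. ] [601.6 137.5  55. ]
glue [ 426.4 -127.9   80. ] [ 423.9 -126.1   80. ]
```

```bash
python3 -m handwheel '[[[1,0.02,-0.035,0.002,-5],[1,0.02,-0.035,0.002,-5],[1,0.02,-0.035,0.002,-5],[1,0.02,-0.035,0,0],[1,0.02,-0.035,0,0]]]' 30
python3 -m handwheel '[[[1,0.02,-0.035,0,0],[1,0.02,-0.035,0,0],[1,0.02,-0.035,0,0],[1,0.02,-0.035,0,0],[1,0.02,-0.035,0,0]]]'
python3 -m handwheel '[[[1,0.02,-0.035,0,0],[1,0.02,-0.035,0,0],[1,0.02,-0.035,0,0],[1,0,0,0,0],[1,0,0,0,0]]]'
```

```text
time_s: 0.52
position: [236.4, 434.0, 233.7]
orientation: [0.171, 0.687, -0.17, 0.686]
force: [0.9, 0.4, -0.3]
grip_width: 25.3
time_s: 0.93
position: [336.7, 251.2, 232.9]
orientation: [0.169, 0.688, -0.169, 0.686]
force: [0.1, 0.3, -0.1]
grip_width: -0.2
time_s: 1.35
position: [402.0, 134.3, 232.7]
orientation: [0.173, 0.685, -0.174, 0.686]
force: [-0.4, 0.3, -0.6]
grip_width: -0.1
```

```bash
python3 -m handwheel '[[[1,0.004,-0.034,0,0],[1,0.004,-0.034,0,0],[1,0.004,-0.034,0,0],[1,0.004,-0.034,0,0],[1,0.008,-0.034,0,0]]]'
python3 -m handwheel '[[[1,0.008,-0.034,0,0],[1,0.008,-0.034,0,0],[1,0.008,-0.027,0,0],[1,0,0,0,0],[1,0,0,0,0]]]'
python3 -m handwheel '[[[1,0,0,-0.03,0],[1,0,0,-0.03,0],[1,0,0,-0.027,0],[1,0,0,0,0],[1,0,0,0,0]]]'
python3 - <<'E'
from h import *
from bench import grab_frame
a=grab_frame("scene")[100:260,180:340]; b=grab_frame("side")[120:280,155:315]
f=lambda i:cv2.resize(i,(400,400),interpolation=cv2.INTER_CUBIC)
cv2.imwrite("pics/d.png",np.hstack([f(a),f(b)]))
E
```

```text
time_s: 1.77
position: [422.3, -31.7, 231.9]
orientation: [0.168, 0.689, -0.167, 0.685]
force: [0.9, -0.3, -0.6]
grip_width: 0.2
time_s: 2.18
position: [448.2, -130.6, 231.2]
orientation: [0.167, 0.689, -0.166, 0.686]
force: [-1.0, 0.2, -0.9]
grip_width: -0.0
time_s: 2.6
position: [448.7, -122.6, 143.2]
orientation: [0.164, 0.689, -0.163, 0.687]
force: [0.0, -0.2, 0.1]
grip_width: -0.3
```

View pics/d.png

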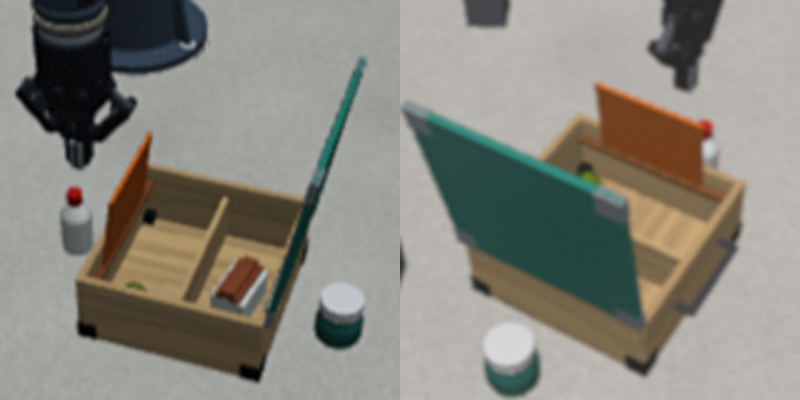

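```bash
python3 -m handwheel '[[[1,0.0095,0.0176,0,0],[1,0.0095,0.0176,0,0],[1,0.005,0.009,0,0],[1,0.005,0.009,0,0],[1,0.005,0.009,-0.002,0]]]'
python3 -m handwheel '[[[1,0.0045,0.008,-0.003,0],[1,0.0045,0.008,-0.003,0],[1,0.004,0.007,-0.005,0],[1,0.004,0.007,-0.006,0],[1,0,0,0,0]]]'
```

```text
time_s: 3.12
position: [487.4, -59.9, 149.5]
orientation: [0.163, 0.683, -0.164, 0.692]
force: [-1.1, -0.7, 0.4]
grip_width: -0.1
time_s: 3.53
position: [507.3, -26.1, 132.3]
orientation: [0.162, 0.682, -0.164, 0.694]
force: [-0.2, -0.0, -0.4]
grip_width: 0.1
```

```bash
python3 -m handwheel '[[[1,-0.001,-0.002,-0.012,0],[1,-0.001,-0.002,-0.012,0],[1,-0.001,-0.002,-0.012,0],[1,0,0,-0.01,0],[1,0,0,-0.004,0]]]'
python3 - <<'E'
from h import *
from bench import grab_frame
a=grab_frame("scene")[100:260,180:340]; b=grab_frame("side")[120:280,155:315]
f=lambda i:cv2.resize(i,(400,400),interpolation=cv2.INTER_CUBIC)
cv2.imwrite("pics/e.png",np.hstack([f(a),f(b)]))
E
```

```text
time_s: 3.95
position: [507.0, -31.4, 80.2]
orientation: [0.162, 0.681, -0.163, 0.695]
force: [-0.4, 0.9, 0.9]
grip_width: 0.3
```

View pics/e.png

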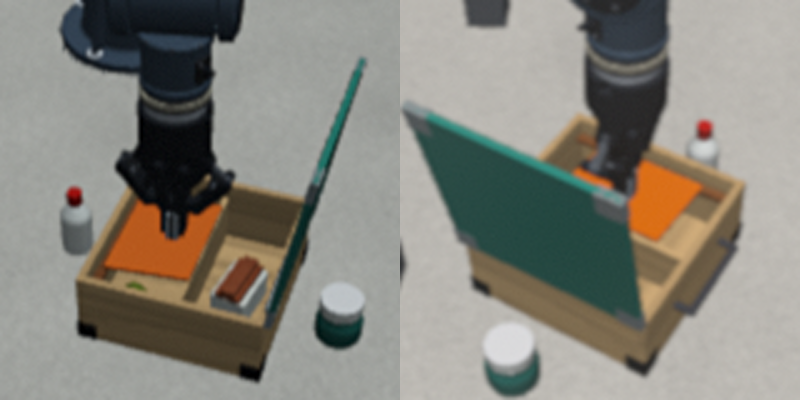

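```bash
python3 -m handwheel '[[[1,0,0,-0.005,0],[1,0,0,-0.005,0],[1,0,0,-0.002,0],[1,0,0,-0.002,0],[1,0,0,-0.001,0]]]'
```

```text
time_s: 4.47
position: [507.6, -31.5, 72.8]
orientation: [0.162, 0.679, -0.163, 0.697]
force: [-0.2, 0.1, 1.1]
grip_width: -0.1
```

```bash
python3 -m handwheel '[[[1,0,0,-0.003,0],[1,0,0,-0.003,0],[1,0,0,-0.003,0],[1,0,0,-0.003,0],[1,0,0,-0.003,0]]]'
```

```text
time_s: 4.88
position: [507.8, -31.6, 72.1]
orientation: [0.16, 0.677, -0.163, 0.7]
force: [-5.9, 0.6, 25.4]
grip_width: -0.2
```

```bash
python3 -m handwheel '[[[1,0,0,0.02,0],[1,0,0,0.04,0],[1,0,0,0.041,0],[1,0,0,0.041,0],[1,0,0,0.041,0]]]'
python3 -m handwheel '[[[1,0,0,0.041,0],[1,0,0,0.041,0],[1,0,0,0.02,0],[1,0,0,0,0],[1,0,0,0,0]]]'
```

```text
time_s: 5.3
position: [500.8, -30.1, 255.0]
orientation: [0.161, 0.683, -0.163, 0.693]
force: [0.5, -0.3, -0.0]
grip_width: -0.0
time_s: 5.72
position: [503.8, -30.9, 370.5]
orientation: [0.16, 0.675, -0.164, 0.702]
force: [0.3, 0.2, -0.4]
grip_width: 0.2
```

```bash
python3 - <<'E'
from h import *
from bench import grab_frame
a=grab_frame("scene")[100:260,180:340]; b=grab_frame("side")[120:280,155:315]
f=lambda i:cv2.resize(i,(400,400),interpolation=cv2.INTER_CUBIC)
cv2.imwrite("pics/f.png",np.hstack([f(a),f(b)]))
E
```

```text
(no output)
```

View pics/f.png

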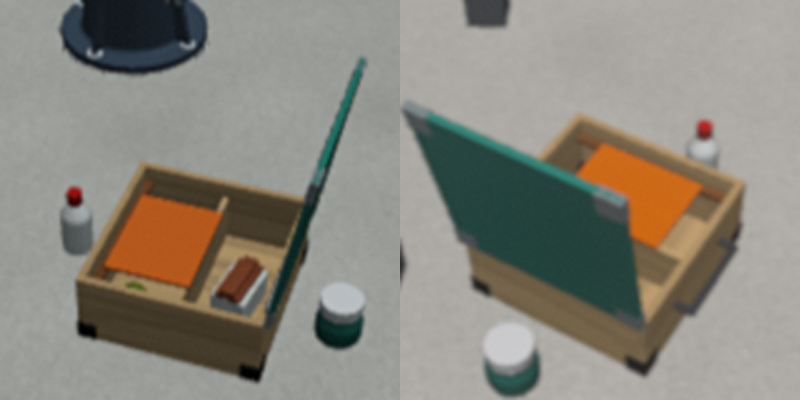

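```bash
python3 -m handwheel '[[[1,0.0155,0.028,0,0],[1,0.0155,0.028,0,0],[1,0.0155,0.028,0,0],[1,0.0155,0.028,0,0],[1,0.0155,0.028,0,0]]]'
python3 -m handwheel '[[[1,0.0155,0.028,0,0],[1,0.0155,0.028,0,0],[1,0.01,0.014,0,0],[1,0,0,0,0],[1,0,0,0,0]]]'
```

```text
time_s: 6.23
position: [575.9, 108.6, 356.4]
orientation: [0.162, 0.683, -0.17, 0.691]
force: [0.9, -0.7, -0.2]
grip_width: 0.1
time_s: 6.65
position: [615.1, 187.8, 338.3]
orientation: [0.157, 0.693, -0.171, 0.682]
force: [-0.5, -0.2, 1.1]
grip_width: -0.1
```

```bash
python3 -m handwheel '[[[1,0,0,-0.03,0],[1,0,0,-0.03,0],[1,0,0,-0.015,0],[1,0,0,-0.005,0],[1,0,0,0,0]]]'
python3 -m handwheel '[[[1,-0.007,-0.013,0,0],[1,-0.007,-0.013,0,0],[1,-0.007,-0.013,0,0],[1,0,0,0,0],[1,0,0,0,0]]]'
python3 - <<'E'
from h import *
from bench import grab_frame
a=grab_frame("scene")[80:260,180:360]; b=grab_frame("side")[130:310,135:315]
f=lambda i:cv2.resize(i,(400,400),interpolation=cv2.INTER_CUBIC)
cv2.imwrite("pics/g.png",np.hstack([f(a),f(b)]))
E
```

```text
time_s: 7.07
position: [609.5, 182.7, 249.1]
orientation: [0.156, 0.697, -0.174, 0.678]
force: [0.2, 0.2, 0.3]
grip_width: 0.0
time_s: 7.48
position: [587.2, 139.3, 250.7]
orientation: [0.157, 0.697, -0.176, 0.677]
force: [0.2, 0.3, -0.1]
grip_width: 0.0
```

View pics/g.png

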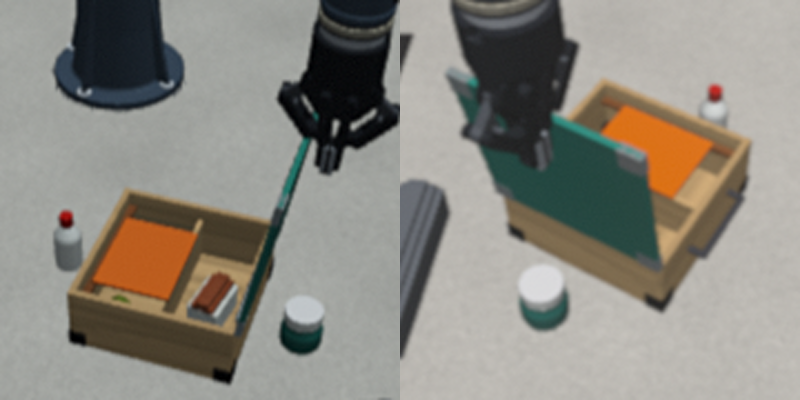

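```bash
python3 -m handwheel '[[[1,-0.002,-0.0035,0.006,0],[1,-0.005,-0.009,0.002,0],[1,-0.005,-0.009,0,0],[1,-0.005,-0.009,0,0],[1,-0.005,-0.009,0,0]]]'
python3 -m handwheel '[[[1,-0.005,-0.009,0,0],[1,-0.005,-0.009,0,0],[1,-0.005,-0.009,0,0],[1,-0.005,-0.009,0,0],[1,0,0,0,0]]]'
python3 - <<'E'
from h import *
from bench import telemetry
p=telemetry.get_state()["position"]; e=p-[522,-2,0]; print(e@[.88,-.476,0],e@[.476,.88,0],p[2])
E
```

```text
time_s: 8.0
position: [568.0, 102.8, 262.2]
orientation: [0.158, 0.694, -0.171, 0.681]
force: [1.2, 2.8, 0.7]
grip_width: 0.1
time_s: 8.42
position: [543.9, 60.8, 261.1]
orientation: [0.158, 0.695, -0.172, 0.68]
force: [1.2, 0.6, 1.2]
grip_width: -0.3
-10.638011996094757 65.62639005467545 261.0954625291464
```

```bash
python3 -m handwheel '[[[1,-0.0045,-0.0085,-0.006,0],[1,-0.0045,-0.0085,-0.007,0],[1,-0.0045,-0.008,-0.007,0],[1,-0.0045,-0.008,-0.007,0],[1,0,0,0,0]]]'
python3 - <<'E'
from h import *
from bench import telemetry
p=telemetry.get_state()["position"]; e=p-[522,-2,0]; print(e@[.88,-.476,0],e@[.476,.88,0],p[2])
E
```

```text
time_s: 8.83
position: [524.0, 23.0, 232.7]
orientation: [0.158, 0.694, -0.173, 0.681]
force: [-0.1, 0.4, 0.0]
grip_width: -0.3
-10.141991058160409 22.982527436702213 232.69145232585618
```

```bash
python3 -m handwheel '[[[1,-0.0045,-0.008,-0.006,0],[1,-0.0045,-0.008,-0.006,0],[1,-0.0045,-0.008,-0.008,0],[1,-0.0035,-0.006,-0.009,0],[1,0,0,0,0]]]'
python3 - <<'E'
from h import *
from bench import telemetry
p=telemetry.get_state()["position"]; e=p-[522,-2,0]; print(e@[.88,-.476,0],e@[.476,.88,0],p[2])
E
```

```text
time_s: 9.25
position: [504.5, -10.7, 200.6]
orientation: [0.157, 0.695, -0.173, 0.68]
force: [1.0, 0.5, -0.2]
grip_width: -0.2
-11.244509014484905 -15.954920626166686 200.64529208109903
```

```bash
python3 -m handwheel '[[[1,-0.004,-0.007,-0.008,0],[1,-0.004,-0.007,-0.009,0],[1,-0.002,-0.004,-0.01,0],[1,-0.002,-0.004,-0.01,0],[1,0,0,0,0]]]'
python3 - <<'E'
from h import *
from bench import telemetry, grab_frame
p=telemetry.get_state()["position"]; e=p-[522,-2,0]; print(e@[.88,-.476,0],e@[.476,.88,0],p[2])
a=grab_frame("scene")[80:260,180:360]; b=grab_frame("side")[130:310,135:315]
f=lambda i:cv2.resize(i,(400,400),interpolation=cv2.INTER_CUBIC)
cv2.imwrite("pics/i.png",np.hstack([f(a),f(b)]))
E
```

```text
time_s: 9.67
position: [490.9, -33.9, 161.9]
orientation: [0.157, 0.695, -0.173, 0.68]
force: [-0.4, -0.2, 0.1]
grip_width: 0.3
-12.16264125200788 -42.86375736314833 161.90265265207253
```

View pics/i.png

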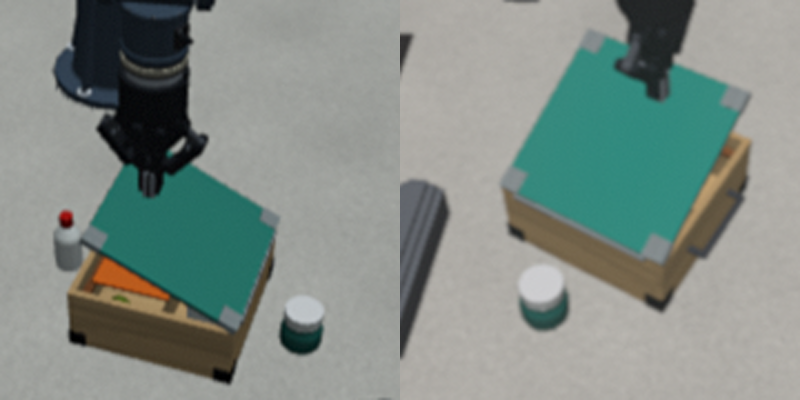

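```bash
python3 -m handwheel '[[[1,-0.001,-0.002,-0.006,0],[1,-0.001,-0.002,-0.006,0],[1,-0.001,-0.002,-0.006,0],[1,-0.001,-0.002,-0.006,0],[1,-0.001,-0.002,-0.005,0]]]'
python3 -m handwheel '[[[1,-0.0005,-0.001,-0.005,0],[1,-0.0005,-0.001,-0.005,0],[1,0,0,-0.005,0],[1,0,0,-0.004,0],[1,0,0,-0.003,0]]]'
python3 -m handwheel '[[[1,0,0,-0.002,0],[1,0,0,-0.002,0],[1,0,0,-0.002,0],[1,0,0,-0.002,0],[1,0,0,-0.002,0]]]'
```

```text
time_s: 10.18
position: [488.0, -43.7, 134.4]
orientation: [0.156, 0.693, -0.172, 0.682]
force: [-0.2, 1.5, 1.4]
grip_width: -0.0
time_s: 10.6
position: [486.3, -46.8, 109.2]
orientation: [0.156, 0.694, -0.172, 0.682]
force: [0.3, -0.5, 1.8]
grip_width: 0.2
time_s: 11.02
position: [486.4, -46.8, 97.8]
orientation: [0.155, 0.694, -0.172, 0.682]
force: [-0.2, -1.2, 1.0]
grip_width: 0.1
```

```bash
python3 -m handwheel '[[[1,0,0,-0.002,0],[1,0,0,-0.002,0],[1,0,0,-0.002,0],[1,0,0,-0.002,0],[1,0,0,-0.002,0]]]'
python3 -m handwheel '[[[1,0,0,-0.002,0],[1,0,0,-0.002,0],[1,0,0,-0.002,0],[1,0,0,-0.002,0],[1,0,0,-0.002,0]]]'
```

```text
time_s: 11.43
position: [486.5, -46.8, 93.4]
orientation: [0.155, 0.693, -0.172, 0.683]
force: [-3.7, 1.0, 18.0]
grip_width: -0.0
time_s: 11.85
position: [486.5, -46.8, 93.3]
orientation: [0.154, 0.691, -0.172, 0.685]
force: [-3.8, -0.7, 19.6]
grip_width: 0.1
```

Hard stop at z = 93.4 (expected 93.5): shut. Retreat and check.

```bash
python3 -m handwheel '[[[1,0,0,0.01,0],[1,0,0,0.03,0],[1,0,0,0.04,0],[1,0,0,0.04,0],[1,0,0,0.04,0]]]'
python3 -m handwheel '[[[1,0,0,0.04,0],[1,0,0,0.04,0],[1,0,0,0,0],[1,0,0,0,0],[1,0,0,0,0]]]'
python3 - <<'E'
from h import *
from bench import grab_frame
a=grab_frame("scene")[80:260,180:360]; b=grab_frame("side")[130:310,135:315]
f=lambda i:cv2.resize(i,(400,400),interpolation=cv2.INTER_CUBIC)
cv2.imwrite("pics/j.png",np.hstack([f(a),f(b)]))
E
```

```text
time_s: 12.27
position: [479.9, -43.7, 251.5]
orientation: [0.155, 0.698, -0.171, 0.677]
force: [1.0, -0.8, 0.1]
grip_width: 0.1
time_s: 12.68
position: [483.9, -43.3, 344.8]
orientation: [0.156, 0.69, -0.171, 0.686]
force: [-0.2, -0.3, -0.4]
grip_width: -0.2
```

View pics/j.png

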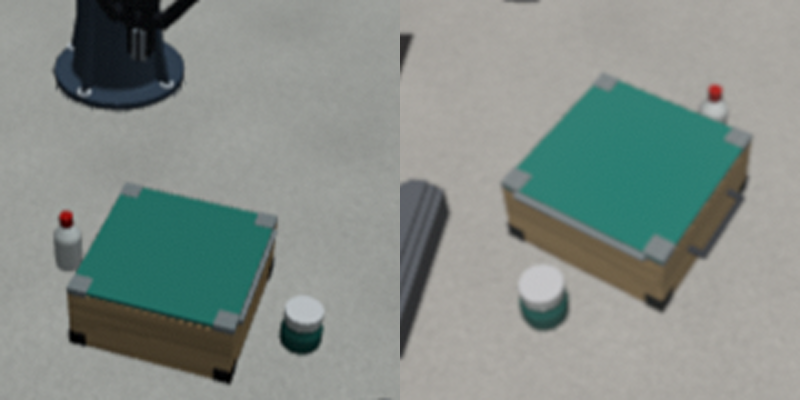

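The lid lies flush on the rim, and the glue and paint stand where they were.

```bash
python3 -c "from bench import job; print(job.job_done())"
```

```text
the job is handed in; nothing more can be done
None
```

The case is packed: the orange flap is folded flat inside it and the turquoise lid is fully shut on top. I did the flap first, then the lid, using closed fingertips only, and handed the job in at about 12.8 s.

- **Flap:** it met its hard stop with the fingertip at z = 72.1 mm (expected about 72.5). A picture afterwards showed it lying flat.
- **Lid:** I closed it slowly, at about 25 mm/s over the last stretch. It stopped at z = 93.3 mm (expected 93.5), with about 20 N pressing down. The last picture shows it flush with the rim all round.
- **Other things:** glue and paint look unmoved in the last picture. I kept well clear of the brush, hall and tower but did not check them again. The tree and house were in place before the lid closed.
- **Forces:** the highest reading I saw was about 26 N, when pressing the flap down. The fingers were clear of everything, about 250 mm above the lid, at hand-in.

No checks failed or disagreed.

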